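Set the jar cradle with its eccentric and gauge, then lay the oxide jars in it

ROBOT

A 6-joint arm with a two-finger parallel gripper is mounted at the origin on a cart in front of the work surface, level with it; the furniture and walls round the work are solid. World frame = base frame: x ahead of the robot, y to its left, z up, the work surface at z = 0. Lengths are in m, angles in rad, forces in N, time in s.
With the tool pointing down it reaches from about 0.3 to 0.775 m from the base axis. Payload 14.6 kg.
Tool frame: the origin (TCP) lies midway between the tips of the shut fingers; the grasp point (between the pads) lies 19 mm behind it; z points along the fingers, y is the direction in which the jaws open and shut (so a half turn about z gives the same grasp; the last joint's range is limited). The gripper opens to 85 mm and grips with 20 to 120 N. Pads are 22 mm wide; open, the fingers measure 114 mm over their backs; the gripper's body (76 mm by 85 mm) begins 54 mm behind the grasp point. The pads swing forward as they close: fully open they stand 13 mm farther back than shut.
Start: joints at [-1.318, 0.3, 1.521, -0, 1.321, -0.067], TCP at [0.173, -0.522, 0.209] pointing down, gripper open.
Joint ranges: [-3.03, 3.03], [-0.79, 2.21], [0.23, 2.52], [-1.04, 4.18], [0, 3.07], [-2.55, 2.55]. Speed limits (rad/s): [2.22, 2.22, 2.57, 3.14, 3.14, 3.14].

INTERFACE

Orientations are given as a 3x3 rotation matrix whose columns are the frame's x, y, z axes.
In Python, from rig import robot, capture, calibration gives the robot as it stands.
- The arm moves only by the tool play_rows, never from a script. Its argument "rows" is a list of rows, each an object with "linear": the shift along the tool's x, y, z in mm, a list of three; "rot": the turn, a rotation vector about the tool's x, y, z in rad, a list of three; "gripper": the opening in per cent of the stroke, from 0 (shut) to 100 (fully open). A call has 1 to 8 rows; each row is the pose to reach, as a shift and turn from the pose commanded when the call began, along the tool's axes at that moment; what a row does not reach only later rows make up. A row lasts 1/8 s, in which the tool goes at most 62.5 mm and 10.7 degrees, less where a joint would pass 70% of its speed; a pose out of reach is approached as far as the arm can. A call with a gripper value outside its range is refused whole. The fingers move at their own pace and stop on an object; the grip force is fixed at half the most. Time passes only in rows, so rows that repeat a pose let the fingers close. It gives the time, the measured TCP pose, the force and the opening at its end, in the units of the state.
- robot.get_state(): the state, without advancing time (a new reading comes with each control period).
- capture(name): name is "side" or "top"; returns the picture (480x640x3 uint8, red, green, blue); there is no depth.
- calibration(name): a dict with "fovy" (degrees; the focal length in pixels is half the picture's height over the tangent of half this angle, whatever the lens; pixels are square), "cx", "cy" (the principal point, pixels), "extrinsics" (4x4, takes a point from camera to world coordinates). Camera axes: x right, y down, z forward; pixel columns grow to the right and rows downward; lengths in m; the calibration is good to about 2 mm. A picture is of the moment at which its call begins. calibration takes no time and is no camera call.
- robot.job_done(): hands the job in, once; it reports no verdict.
The state is a dict: "t": time; "joint_positions": joint angles; "dq": joint speeds; "tau": joint torques, N m; "eef_pos": TCP position; "tool_rot": TCP orientation; "contact_force": force on the tool from outside, world axes, zero at the start; "wrist_torque": the same for the moment, N m; "opening": opening from 0.0 (shut) to 1.0 (fully open).
Only numpy, scipy, OpenCV 4.12 (cv2) and the standard library are available. Lean on these libraries where they do the work, as an engineer would, in place of code of your own. Each camera call takes 0.05 s, during which the arm holds its last target. There are 200 camera calls.

TASK

Turn the red-handled eccentric bolt until the gap between the cradle's rails fits the stepped gauge, then check it: lower the gauge between the rails at the left end until its shoulder rests on them, slide it along to the right end like that, and stand it back upright on its tray. After that lay every oxide jar that stands left of the cradle on its side in the cradle, lengthwise on both rails, with the gap still right; disturb nothing else.

Things in the scene. Friction and masses are not known exactly. Their poses are not given: they have to be found in the camera images.
- cradle: Jar cradle, fixed, slightly yawed: board 370 (its y) x 100 x 12 mm with two aluminium rails along y, 340 mm long, 14 mm thick, tops 50 mm above the table, top edges rounded (2 mm). End stops 58 mm high, 344 mm apart. Origin: on the table, nominally midway between the rails and midway along them; x away from the robot, y to its left, z up. A 60 mm wide tongue carries the eccentric.
- cradle_mid (a point): Point on the cradle 50 mm above its origin: level with the rail tops, nominally midway between the rails. Axes as the cradle's.
- front_face (a point): Top of the front (nearer) rail's inner face, halfway along; it slides along the cradle's x as the eccentric turns. The gap between the rails is the x distance, along the cradle, from this to back_face.
- back_face (a point): Top of the back rail's inner face, halfway along. The back rail is bolted down; its place differs by up to 1.5 mm either way from start to start. Axes as the cradle's.
- eccentric (a joint): Angle of the eccentric bolt, rad, 0 to 2.5, growing clockwise seen from above. It pushes the front rail 5.5 mm per rad towards the back rail: gap about 41.5 mm at 0, 28 mm at 2.5, give or take 1.5 mm with the back rail's place. Friction 0.12 N m: it stays where it is left.
- eccentric_grip (a point): Middle of the red grip bar on the eccentric bolt's upright axis, 50 mm above the table. Bar 56 mm long (point's x), 16 mm wide (point's y), from 35 to 63 mm above the table. It stands in front of the front rail, 95 mm to -x and 90 mm to +y of the cradle's origin.
- gauge: Loose stepped gauge, about 0.2 kg, 70 mm long (its y). Foot 34 mm thick (its x), 0 to 26 mm up, bottom edges rounded; dark shoulder 37 mm thick, 26 to 38 mm; yellow handle 18 mm thick (x), 56 mm long (y), 38 to 86 mm. Origin: middle of underside. Gap right: foot goes between the rails till the shoulder rests on them; too tight: it will not enter; too wide: shoulder drops in too.
- gauge_tray: Dark wooden tray, fixed, 90 mm (its x) by 110 mm (its y), 14 mm high, rim 6 mm thick, floor 6 mm above the table. Origin: middle of its underside.
- beaker: Bystander: cream beaker with blue foot, 80 mm across, 98 mm high; origin at the middle of its base.
- clay_lump: Bystander: brown lump of clay, 52 x 65 x 46 mm; origin at the middle of its underside.
- jar_grey: Screw-lid glass jar of oxide, grey lid, 56 mm across, 80 mm high, about 0.2 kg, standing on the table at the start; may be absent. Origin: middle of its base, z towards the lid.
- jar_red: Screw-lid glass jar of oxide, red lid, 52 mm across, 90 mm high, about 0.2 kg, standing on the table at the start; may be absent. Origin: middle of its base, z towards the lid.
- jar_cream: Screw-lid glass jar of oxide, cream lid, 48 mm across, 100 mm high, about 0.2 kg, standing on the table at the start; may be absent. Origin: middle of its base, z towards the lid.
There are look-alikes about, which are no part of the job. What is shaped like the jar_red but orange is not meant.

How it is judged:
By the outcome, as a careful person would: the job done as asked, in the order asked, and still so for the second after the job is handed in, with the robot touching nothing.
Of jar_grey, jar_red, jar_cream only 2 to 3 are there at a start; the rules pass over those that are not, and their reading is None.
At some moment in a run one of jar_grey, jar_red, jar_cream may be knocked a few centimetres aside while the robot is not near it.
Once in a run the grip may slacken for a moment while it holds something.
It also fails if it takes over 210 s, if anything falls off the work surface, if the arm or the gripper's body presses on something with over 40 N, if the wrist force passes 120 N, or if a joint passes its speed limit or range.

## Working session

There is one attempt and no reset: what is moved stays moved. The work goes in short steps, Python scripts to look and compute and a tool call to move; the robot and the scene stay as the last step left them, time stands still between calls to the robot, and variables do not carry over. Pictures are saved under pics/ and viewed, about 12 in all and at most 16, crops included, and the job is handed in when it is done.

Besides the shell and the picture viewer there is one more tool, called after ">>>" by a JSON object that holds its "method" and its "body". play_rows: Moves the arm, as the interface text tells. Its arguments: {"type":"object","properties":{"rows":{"type":"array"}},"required":["rows"]}

```bash
ls; mkdir -p pics; python3 - <<'E'
from rig import robot,capture,calibration
import cv2,numpy as np
for n in("top","side"):
    c=calibration(n);print(n,c["fovy"],c["cx"],c["cy"],{k:v for k,v in c.items() if k not in("fovy","cx","cy","extrinsics")});print(np.round(c["extrinsics"],4).tolist())
    cv2.imwrite(f"pics/{n}0.png",capture(n)[:,:,::-1])
s=robot.get_state();print(s["t"],s["eef_pos"],s["tool_rot"],s["opening"])
E
```

```text
pics
top 45.944144296757955 318.0923165519007 240.26912922239697 {}
[[0.0183, -0.9874, 0.1575, 0.2825], [-0.9994, -0.0226, -0.0256, 0.1527], [0.0288, -0.1569, -0.9872, 1.4273], [0.0, 0.0, 0.0, 1.0]]
side 45.51111937009124 308.16165047111167 237.35975438749324 {}
[[-0.8104, -0.2499, 0.5299, -0.2471], [-0.5857, 0.3223, -0.7437, 1.2293], [0.0151, -0.9131, -0.4075, 0.6419], [0.0, 0.0, 0.0, 1.0]]
0.1 [ 0.17284753 -0.5218885   0.20828932] [[ 9.49302224e-01  3.14364808e-01 -2.35181600e-04]
 [ 3.14364883e-01 -9.49301707e-01  9.95015859e-04]
 [ 8.95396746e-05 -1.01850360e-03 -9.99999477e-01]] 0.9958775539331731
```

View pics/top0.png

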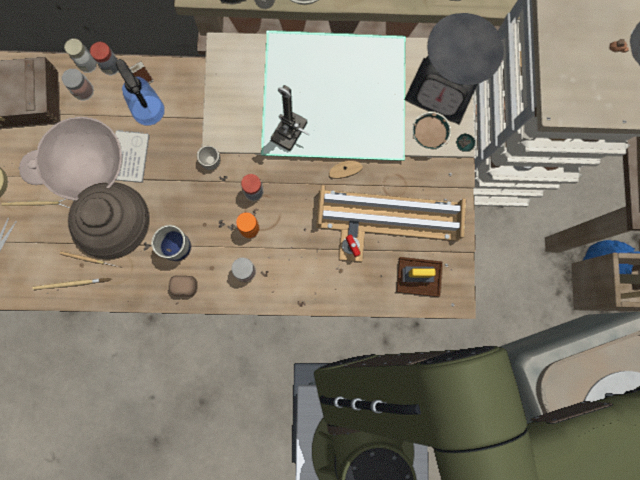

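View pics/side0.png

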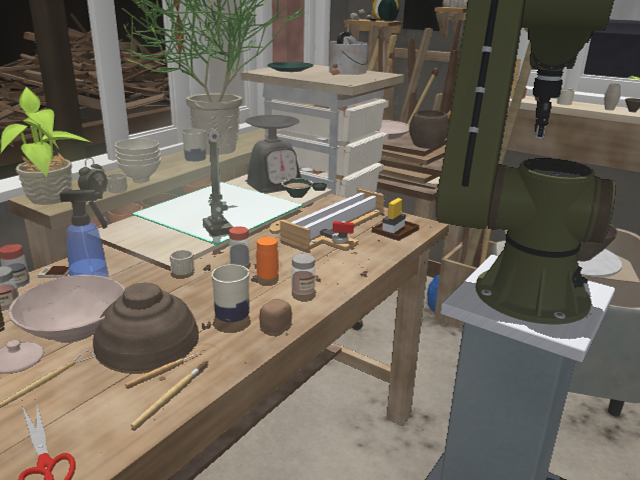

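The top view shows the cradle (320–465, 190–240), the red grip at (352,245), the gauge on its tray at (420,275), a red-lid jar at (252,185), an orange look-alike at (247,225) and a grey-lid jar at (242,270). The clay is at (182,286) and the beaker at (171,243). The three jars at the far upper left (77–102, 50–82) are beyond reach. I'll enlarge both views.

```bash
cat > h.py <<'E'
import numpy as np,cv2
from rig import robot,capture,calibration
def cam(n):
    c=calibration(n);return 240/np.tan(np.radians(c["fovy"]/2)),c["cx"],c["cy"],np.array(c["extrinsics"])
def px(n,u,v,z):
    f,cx,cy,E=cam(n);d=E[:3,:3]@[(u-cx)/f,(v-cy)/f,1];return E[:3,3]+d*(z-E[2,3])/d[2]
def proj(n,p):
    f,cx,cy,E=cam(n);q=E[:3,:3].T@(np.array(p)-E[:3,3]);return np.array([cx+f*q[0]/q[2],cy+f*q[1]/q[2]])
def crop(n,name,u0,v0,w,h,k):
    im=capture(n)[v0:v0+h,u0:u0+w,::-1];im=cv2.resize(im,None,fx=k,fy=k,interpolation=cv2.INTER_CUBIC)
    st=20
    for u in range((u0//st+1)*st,u0+w,st):
        cv2.line(im,(int((u-u0)*k),0),(int((u-u0)*k),6),(0,0,255),1);cv2.putText(im,str(u),(int((u-u0)*k)+2,12),0,.35,(0,0,255),1)
    for v in range((v0//st+1)*st,v0+h,st):
        cv2.line(im,(0,int((v-v0)*k)),(6,int((v-v0)*k)),(0,0,255),1);cv2.putText(im,str(v),(8,int((v-v0)*k)+4),0,.35,(0,0,255),1)
    cv2.imwrite("pics/"+name+".png",im)
def loc(*pts):
    "pose targets -> shift in tool axes (mm) from current tool pose"
    s=robot.get_state();R=np.array(s["tool_rot"]);
    for p in pts: print(np.round(R.T@(np.array(p)-s["eef_pos"])*1000,1))
E
python3 - <<'E'
from h import *
crop("top","t1",310,180,165,120,4.8)
crop("top","t2",160,140,120,160,3.7)
E
```

```text
(no output)
```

View pics/t1.png

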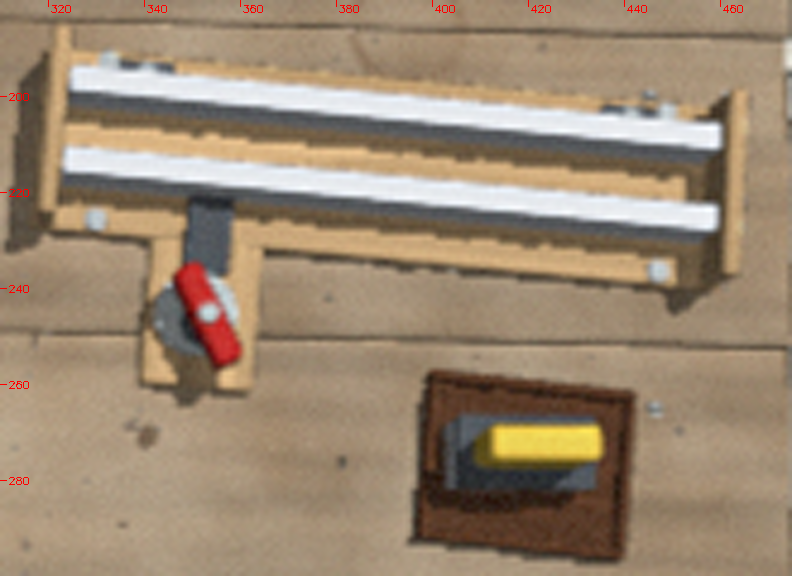

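View pics/t2.png

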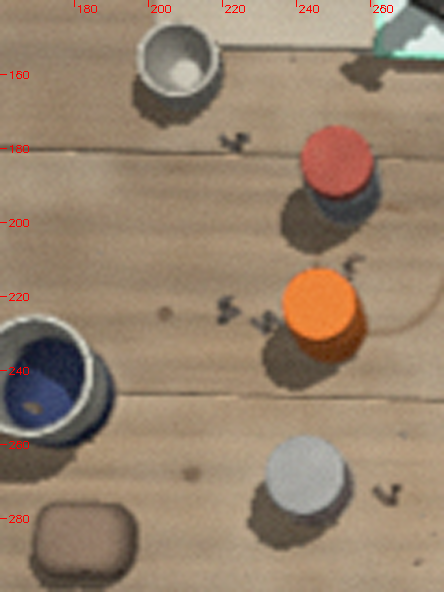

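t1 and t2 show clean edges. The red lid is centred at about crop (337,161), the orange look-alike at (319,304), and the grey lid at (307,475). The cream jar is absent. Next I turn these into positions.

```bash
python3 - <<'E'
from h import *
P=lambda a,b,z:px("top",310+a/4.8,180+b/4.8,z)
Q=lambda a,b,z:px("top",160+a/3.7,140+b/3.7,z)
B=[P(71,66,.05),P(70,90,.05),P(720,124,.05),P(721,149,.05)]
F=[P(64,146,.05),P(63,172,.05),P(717,203,.05),P(718,231,.05)]
for p in B+F: print(np.round(p,4))
d=(B[0]+B[1]+F[0]+F[1]-B[2]-B[3]-F[2]-F[3])[:2];print("len",np.linalg.norm(d)/4);ya=d/np.linalg.norm(d);xa=np.array([ya[1],-ya[0]]);print("yaw",np.arctan2(ya[1],ya[0])-np.pi/2)
for n,q in(("B",B),("F",F)):
    print(n,[round(float(xa@p[:2])*1000,1) for p in q])
mid=(sum(B)+sum(F))/8;print("mid",mid)
o=mid[:2]
print("grip pred",o-.095*xa+.09*ya)
print("grip bolt",P(208,313,.066),"bar ends",P(190,265,.063),P(228,365,.063))
for c in((490,425),(603,425),(603,460),(478,467)):print("handle",P(*c,.092))
for c in((433,370),(634,391),(620,560),(413,542)):print("tray",P(*c,.014))
for n,c,z in(("red",(337,161),.09),("orange",(319,304),.09),("grey",(307,475),.08)):
    p=Q(*c,z);print(n,p,np.hypot(*p[:2]))
print("red w",np.linalg.norm(Q(301,161,.09)-Q(374,161,.09)),"grey w",np.linalg.norm(Q(266,475,.08)-Q(348,475,.08)))
E
```

```text
[0.6203 0.1024 0.05  ]
[0.6075 0.1027 0.05  ]
[ 0.5978 -0.2372  0.05  ]
[ 0.5845 -0.2375  0.05  ]
[0.5777 0.1053 0.05  ]
[0.5639 0.1056 0.05  ]
[ 0.5557 -0.2347  0.05  ]
[ 0.5409 -0.235   0.05  ]
len 0.3408613635677212
yaw -0.0663972714832779
B [612.1, 599.3, 612.2, 598.9]
F [569.4, 555.7, 570.1, 555.3]
mid [ 0.58103097 -0.06603791  0.05      ]
grip pred [0.49221166 0.03006689]
grip bolt [0.48948047 0.03129503 0.066     ] bar ends [0.514488   0.04043767 0.063     ] [0.46348918 0.02063451 0.063     ]
handle [ 0.43249847 -0.10707153  0.092     ]
handle [ 0.43370535 -0.16349237  0.092     ]
handle [ 0.41626379 -0.16323926  0.092     ]
handle [ 0.41148031 -0.10093718  0.092     ]
tray [ 0.46971744 -0.09230859  0.014     ]
tray [ 0.46089825 -0.19866075  0.014     ]
tray [ 0.37192165 -0.18985758  0.014     ]
tray [ 0.37911078 -0.08142324  0.014     ]
red [0.63138349 0.28296389 0.09      ] 0.691891376216536
orange [0.53585967 0.29107535 0.09      ] 0.609811809796452
grey [0.42557502 0.29553705 0.08      ] 0.5181276400774983
red w 0.0476595098668528 grey w 0.05262385848016533
```

```bash
cat >> h.py <<'E'
from scipy.spatial.transform import Rotation as Ro
def down(yaw,pitch=0):
    c,s=np.cos(yaw),np.sin(yaw);return np.array([[c,s,0],[s,-c,0],[0,0,-1.]])
def go(*T):
    "each (pos, R): prints linear mm, rot from current pose"
    s=robot.get_state();R=np.array(s["tool_rot"])
    print("at",round(s["t"],2),np.round(s["eef_pos"],4),"yaw",round(float(np.arctan2(R[1,0],R[0,0])),3),"F",np.round(s["contact_force"],1),"op",round(s["opening"],3),"q6",round(s["joint_positions"][5],2))
    for p,Rt in T:
        if np.isscalar(Rt):Rt=down(Rt)
        print(np.round(R.T@(np.array(p)-s["eef_pos"])*1000,1).tolist(),np.round(Ro.from_matrix(R.T@Rt).as_rotvec(),3).tolist())
E
python3 - <<'E'
from h import *
go(([.490,.031,.15],.367))
E
```

```text
at 0.2 [ 0.1729 -0.522   0.2084] yaw 0.32 F [-0.2  0.2  0.4] op 1.001 q6 -0.07
[474.9, -425.2, 58.8] [-0.001, -0.0, -0.047]
```

>>> {"method": "play_rows", "body": {"rows": [{"linear": [475,-425,59],"rot": [-0.001,0,-0.047],"gripper": 45},{"linear": [475,-425,59],"rot": [-0.001,0,-0.047],"gripper": 45},{"linear": [475,-425,59],"rot": [-0.001,0,-0.047],"gripper": 45},{"linear": [475,-425,59],"rot": [-0.001,0,-0.047],"gripper": 45},{"linear": [475,-425,59],"rot": [-0.001,0,-0.047],"gripper": 45},{"linear": [475,-425,59],"rot": [-0.001,0,-0.047],"gripper": 45},{"linear": [475,-425,59],"rot": [-0.001,0,-0.047],"gripper": 45},{"linear": [475,-425,59],"rot": [-0.001,0,-0.047],"gripper": 45}]}}

```text
t: 1.2
eef_pos: [0.4215, -0.0884, 0.1627]
tool_rot: [[0.933, 0.359, 0.001], [0.359, -0.933, -0.001], [0.001, 0.001, -1.0]]
contact_force: [1.0, -0.9, -0.2]
opening: 0.448
```

```bash
python3 - <<'E'
from h import *
go(([.490,.031,.15],.367),([.490,.031,.037],.367))
E
```

```text
at 1.2 [ 0.4215 -0.0884  0.1627] yaw 0.367 F [ 1.  -0.9 -0.2] op 0.448 q6 0.91
[106.8, -86.9, 12.7] [0.001, -0.001, -0.0]
[106.7, -87.0, 125.7] [0.001, -0.001, -0.0]
```

>>> {"method": "play_rows", "body": {"rows": [{"linear": [106,-86,13],"rot": [0,0,0],"gripper": 45},{"linear": [106,-86,13],"rot": [0,0,0],"gripper": 45},{"linear": [106,-86,13],"rot": [0,0,0],"gripper": 45},{"linear": [106,-86,13],"rot": [0,0,0],"gripper": 45}]}}

```text
t: 1.7
eef_pos: [0.4887, 0.0282, 0.1493]
tool_rot: [[0.933, 0.36, -0.001], [0.36, -0.933, -0.001], [-0.001, 0.001, -1.0]]
contact_force: [-1.0, -0.2, 1.0]
opening: 0.451
```

```bash
python3 - <<'E'
from h import *
go(([.490,.031,.037],.367))
crop("top","t3",310,180,165,120,4.8)
E
```

```text
at 1.7 [0.4887 0.0282 0.1493] yaw 0.368 F [-1.  -0.2  1. ] op 0.451 q6 1.19
[2.4, -2.3, 112.3] [0.001, 0.001, 0.001]
```

>>> {"method": "play_rows", "body": {"rows": [{"linear": [2,-2,60],"rot": [0,0,0],"gripper": 45},{"linear": [2,-2,90],"rot": [0,0,0],"gripper": 45},{"linear": [2,-2,112],"rot": [0,0,0],"gripper": 45},{"linear": [2,-2,112],"rot": [0,0,0],"gripper": 45},{"linear": [2,-2,112],"rot": [0,0,0],"gripper": 0},{"linear": [2,-2,112],"rot": [0,0,0],"gripper": 0},{"linear": [2,-2,112],"rot": [0,0,0],"gripper": 0},{"linear": [2,-2,112],"rot": [0,0,0],"gripper": 0}]}}

```text
t: 2.75
eef_pos: [0.4902, 0.0307, 0.0391]
tool_rot: [[0.933, 0.359, 0.001], [0.359, -0.933, -0.0], [0.001, 0.001, -1.0]]
contact_force: [-4.3, 4.0, 5.5]
opening: 0.142
```

>>> {"method": "play_rows", "body": {"rows": [{"linear": [0,0,0],"rot": [0,0,-0.14],"gripper": 0},{"linear": [0,0,0],"rot": [0,0,-0.28],"gripper": 0},{"linear": [0,0,0],"rot": [0,0,-0.42],"gripper": 0},{"linear": [0,0,0],"rot": [0,0,-0.56],"gripper": 0},{"linear": [0,0,0],"rot": [0,0,-0.7],"gripper": 0},{"linear": [0,0,0],"rot": [0,0,-0.84],"gripper": 0},{"linear": [0,0,0],"rot": [0,0,-0.98],"gripper": 0},{"linear": [0,0,0],"rot": [0,0,-1.1],"gripper": 0}]}}

```text
t: 3.75
eef_pos: [0.4917, 0.0297, 0.0393]
tool_rot: [[0.1, 0.995, 0.005], [0.995, -0.1, -0.002], [-0.001, 0.005, -1.0]]
contact_force: [7.8, -4.3, -2.5]
opening: 0.136
```

>>> {"method": "play_rows", "body": {"rows": [{"linear": [0,0,0],"rot": [0,0,0],"gripper": 0},{"linear": [0,0,0],"rot": [0,0,0],"gripper": 0},{"linear": [0,0,0],"rot": [0,0,0],"gripper": 45},{"linear": [0,0,0],"rot": [0,0,0],"gripper": 45},{"linear": [0,0,0],"rot": [0,0,0],"gripper": 45},{"linear": [0,0,-60],"rot": [0,0,0],"gripper": 45},{"linear": [0,0,-110],"rot": [0,0,0],"gripper": 45},{"linear": [0,0,-110],"rot": [0,0,0],"gripper": 45}]}}

```text
t: 4.75
eef_pos: [0.4916, 0.0306, 0.1513]
tool_rot: [[0.104, 0.995, 0.007], [0.995, -0.104, -0.001], [-0.0, 0.007, -1.0]]
contact_force: [0.4, -0.3, -1.3]
opening: 0.45
```

```bash
python3 - <<'E'
from h import *
go(([.4245,-.135,.15],1.504))
E
```

```text
at 4.75 [0.4916 0.0306 0.1513] yaw 1.467 F [ 0.4 -0.3 -1.3] op 0.45 q6 0.09
[-171.7, -49.6, 0.9] [0.007, 0.0, -0.037]
```

>>> {"method": "play_rows", "body": {"rows": [{"linear": [-172,-50,1],"rot": [0.007,0,-0.037],"gripper": 55},{"linear": [-172,-50,1],"rot": [0.007,0,-0.037],"gripper": 55},{"linear": [-172,-50,1],"rot": [0.007,0,-0.037],"gripper": 55},{"linear": [-172,-50,1],"rot": [0.007,0,-0.037],"gripper": 55},{"linear": [-172,-50,1],"rot": [0.007,0,-0.037],"gripper": 55}]}}

```text
t: 5.38
eef_pos: [0.4223, -0.135, 0.1462]
tool_rot: [[0.067, 0.998, -0.007], [0.998, -0.067, 0.0], [-0.0, -0.007, -1.0]]
contact_force: [-0.2, 0.3, -0.4]
opening: 0.553
```

```bash
python3 - <<'E'
from h import *
go(([.4245,-.135,.052],1.504))
crop("top","t4",312,182,160,100,5)
E
```

```text
at 5.38 [ 0.4223 -0.135   0.1462] yaw 1.503 F [-0.2  0.3 -0.4] op 0.553 q6 -0.32
[0.2, 2.9, 94.2] [-0.007, 0.0, -0.001]
```

View pics/t4.png

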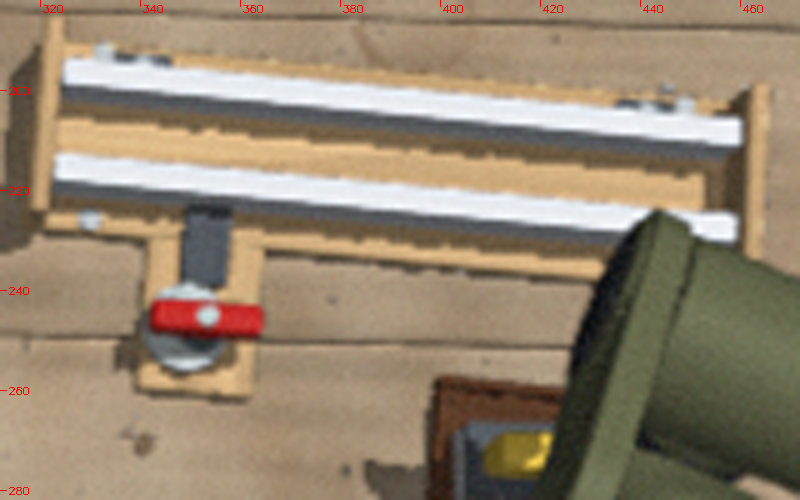

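The rails have opened. The grip bar now lies across, at (341–364, 245). Next I measure the gap at sub-pixel level.

```bash
cat >> h.py <<'E'
def gap(img,u0,v0,k,us):
    im=cv2.cvtColor(cv2.imread(img),cv2.COLOR_BGR2HSV).astype(int)
    m=(im[:,:,2]>190)&(im[:,:,1]<35)
    xa=np.array([.9978,-.0664]);r=[]
    for u in us:
        c=int((u-u0)*k);i=np.flatnonzero(m[12:,c])+12
        g=np.split(i,np.flatnonzero(np.diff(i)>3)+1);g=[x for x in g if len(x)>10][:2]
        if len(g)<2: continue
        e=[xa@px("top",u,v0+v/k,.05)[:2]*1000 for x in g for v in(x[0],x[-1]+1)]
        r.append([(e[0]+e[1]-e[2]-e[3])/2-14,e[0]-e[1],e[2]-e[3],(e[0]+e[1])/2,(e[2]+e[3])/2])
    r=np.array(r);print(img,len(r),"gap,wB,wF,cB,cF",np.round(np.median(r,0),2),"sd",np.round(r[:,0].std(),2))
E
python3 - <<'E'
from h import *
us=np.arange(360,425,1)
gap("pics/t1.png",310,180,4.8,us)
gap("pics/t4.png",312,182,5,us)
E
```

```text
pics/t1.png 65 gap,wB,wF,cB,cF [ 29.2   13.31  13.18 606.09 562.82] sd 0.18
pics/t4.png 65 gap,wB,wF,cB,cF [ 35.01  13.29  13.15 606.02 557.  ] sd 0.38
```

Gap ≈ 35.0 mm, inside 34–37. I'll grasp the gauge.

>>> {"method": "play_rows", "body": {"rows": [{"linear": [0,2,50],"rot": [-0.006,0,0],"gripper": 55},{"linear": [0,2,80],"rot": [-0.006,0,0],"gripper": 55},{"linear": [0,2,93],"rot": [-0.006,0,0],"gripper": 55},{"linear": [0,2,93],"rot": [-0.006,0,0],"gripper": 55},{"linear": [0,2,93],"rot": [-0.006,0,0],"gripper": 0},{"linear": [0,2,93],"rot": [-0.006,0,0],"gripper": 0},{"linear": [0,2,93],"rot": [-0.006,0,0],"gripper": 0},{"linear": [0,2,93],"rot": [-0.006,0,0],"gripper": 0}]}}

```text
t: 6.42
eef_pos: [0.4247, -0.1357, 0.0549]
tool_rot: [[0.067, 0.998, 0.002], [0.998, -0.067, -0.001], [-0.001, 0.002, -1.0]]
contact_force: [1.4, 3.1, 6.7]
opening: 0.191
```

>>> {"method": "play_rows", "body": {"rows": [{"linear": [0,0,0],"rot": [0,0,0],"gripper": 0},{"linear": [0,0,0],"rot": [0,0,0],"gripper": 0},{"linear": [0,0,-40],"rot": [0,0,0],"gripper": 0},{"linear": [0,0,-80],"rot": [0,0,0],"gripper": 0},{"linear": [0,0,-80],"rot": [0,0,0],"gripper": 0},{"linear": [0,0,-80],"rot": [0,0,0],"gripper": 0}]}}

```text
t: 7.18
eef_pos: [0.4235, -0.1353, 0.1332]
tool_rot: [[0.067, 0.998, -0.001], [0.998, -0.067, -0.001], [-0.001, -0.001, -1.0]]
contact_force: [-0.3, 0.4, -2.4]
opening: 0.191
```

```bash
python3 - <<'E'
from h import *
xa=np.array([.9978,-.0664]);ya=np.array([.0664,.9978])
# gap centre along xa: back inner 606.05-7, front inner 557+7
cx=(606.05-7+564)/2/1000; o=np.array([.5810,-.0660]); yo=ya@o
for y in(.125,-.125):
    p=cx*xa+(yo+y)*ya;print(p)
p=cx*xa+(yo+.125)*ya
go(([*p,.13],1.504))
crop("side","s1",270,170,160,110,5)
E
```

```text
[0.58673449 0.05889535]
[ 0.57013449 -0.19055465]
at 7.17 [ 0.4235 -0.1353  0.1332] yaw 1.504 F [-0.3  0.4 -2.4] op 0.191 q6 -0.32
[204.7, 149.8, 2.9] [-0.001, 0.001, -0.0]
```

View pics/s1.png

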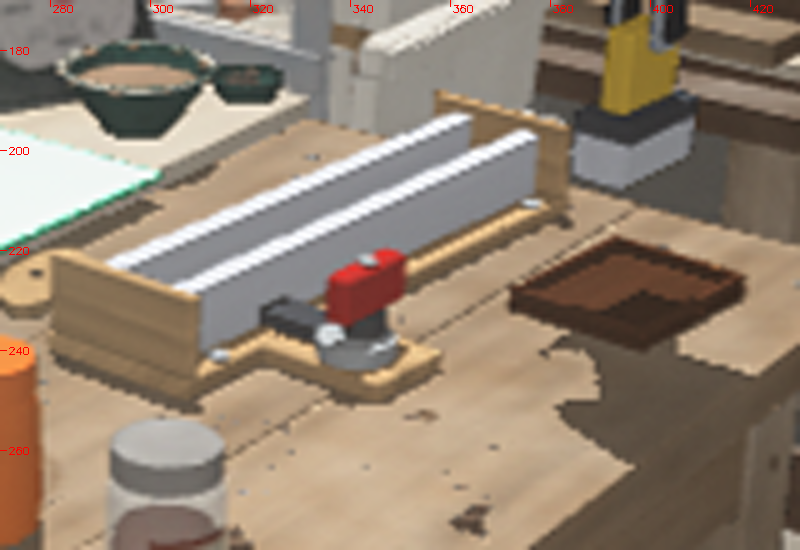

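Gauge held level; the tray is empty. I'll move over the left end.

>>> {"method": "play_rows", "body": {"rows": [{"linear": [208,150,0],"rot": [0,0,0],"gripper": 0},{"linear": [208,150,0],"rot": [0,0,0],"gripper": 0},{"linear": [208,150,0],"rot": [0,0,0],"gripper": 0},{"linear": [208,150,0],"rot": [0,0,0],"gripper": 0},{"linear": [208,150,0],"rot": [0,0,0],"gripper": 0},{"linear": [208,150,0],"rot": [0,0,0],"gripper": 0},{"linear": [208,150,0],"rot": [0,0,0],"gripper": 0},{"linear": [208,150,0],"rot": [0,0,0],"gripper": 0}]}}

```text
t: 8.22
eef_pos: [0.5871, 0.0611, 0.1337]
tool_rot: [[0.068, 0.998, -0.001], [0.998, -0.068, -0.001], [-0.001, -0.001, -1.0]]
contact_force: [-0.1, -0.0, -2.6]
opening: 0.194
```

```bash
python3 - <<'E'
from h import *
go(([.5869,.0619,.105],1.504))
crop("top","t5",312,182,160,100,5)
crop("side","s2",280,140,100,75,8)
gap("pics/t5.png",312,182,5,np.arange(365,455))
E
```

```text
at 8.22 [0.5871 0.0611 0.1337] yaw 1.502 F [-0.1 -0.  -2.6] op 0.194 q6 0.11
[0.8, -0.3, 28.7] [-0.001, 0.001, -0.002]
pics/t5.png 62 gap,wB,wF,cB,cF [ 35.06  13.3   13.65 605.84 556.66] sd 0.93
```

View pics/s2.png

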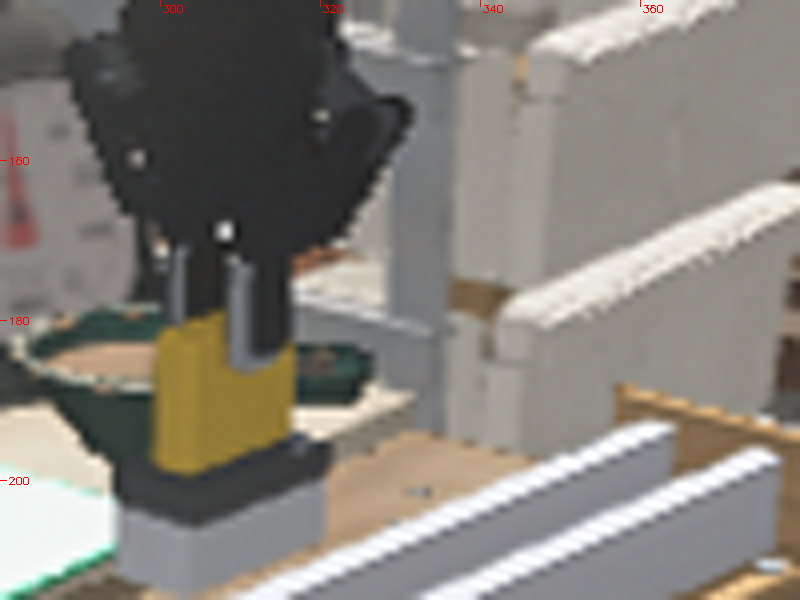

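Gauge upright over the left end, in line with the rails. Lowering gently now.

>>> {"method": "play_rows", "body": {"rows": [{"linear": [0,0,20],"rot": [0,0,-0.002],"gripper": 0},{"linear": [0,0,30],"rot": [0,0,-0.002],"gripper": 0},{"linear": [0,0,34],"rot": [0,0,-0.002],"gripper": 0},{"linear": [0,0,36],"rot": [0,0,-0.002],"gripper": 0},{"linear": [0,0,37.5],"rot": [0,0,-0.002],"gripper": 0},{"linear": [0,0,39],"rot": [0,0,-0.002],"gripper": 0},{"linear": [0,0,40],"rot": [0,0,-0.002],"gripper": 0}]}}

```text
t: 9.2
eef_pos: [0.5876, 0.062, 0.0936]
tool_rot: [[0.065, 0.998, -0.0], [0.998, -0.065, -0.001], [-0.001, -0.0, -1.0]]
contact_force: [-0.3, 0.0, -0.9]
opening: 0.191
```

>>> {"method": "play_rows", "body": {"rows": [{"linear": [0,0,4],"rot": [0,0,0],"gripper": 0},{"linear": [0,0,8],"rot": [0,0,0],"gripper": 0},{"linear": [0,0,12],"rot": [0,0,0],"gripper": 0},{"linear": [0,0,14],"rot": [0,0,0],"gripper": 0},{"linear": [0,0,16],"rot": [0,0,0],"gripper": 0},{"linear": [0,0,18],"rot": [0,0,0],"gripper": 0}]}}

```text
t: 9.95
eef_pos: [0.5876, 0.062, 0.0755]
tool_rot: [[0.065, 0.998, -0.0], [0.998, -0.065, -0.001], [-0.001, 0.0, -1.0]]
contact_force: [3.0, -0.4, -0.2]
opening: 0.187
```

```bash
python3 -c "
from h import *
go(([.5869,.0619,.073],1.504))"
```

```text
at 9.95 [0.5876 0.062  0.0755] yaw 1.506 F [ 3.  -0.4 -0.2] op 0.187 q6 0.11
[-0.1, -0.7, 2.5] [0.0, 0.001, 0.002]
```

>>> {"method": "play_rows", "body": {"rows": [{"linear": [0,0.3,1],"rot": [0,0,0],"gripper": 0},{"linear": [0,0.3,2],"rot": [0,0,0],"gripper": 0},{"linear": [0,0.3,2.5],"rot": [0,0,0],"gripper": 0},{"linear": [0,0.3,2.5],"rot": [0,0,0],"gripper": 0}]}}

```text
t: 10.45
eef_pos: [0.5877, 0.062, 0.073]
tool_rot: [[0.065, 0.998, -0.001], [0.998, -0.065, -0.001], [-0.001, -0.001, -1.0]]
contact_force: [1.6, 0.0, -1.6]
opening: 0.191
```

>>> {"method": "play_rows", "body": {"rows": [{"linear": [0,0.3,0.7],"rot": [0,0,0],"gripper": 0},{"linear": [0,0.3,1.4],"rot": [0,0,0],"gripper": 0},{"linear": [0,0.3,1.4],"rot": [0,0,0],"gripper": 0}]}}

```text
t: 10.82
eef_pos: [0.5884, 0.062, 0.0724]
tool_rot: [[0.065, 0.998, 0.0], [0.998, -0.065, -0.001], [-0.001, 0.001, -1.0]]
contact_force: [1.3, -0.2, 5.7]
opening: 0.19
```

Shoulder is seated on the rails (z stopped, +8 N). Sliding right.

>>> {"method": "play_rows", "body": {"rows": [{"linear": [-10,0,0],"rot": [0,0,0],"gripper": 0},{"linear": [-25,0,0],"rot": [0,0,0],"gripper": 0},{"linear": [-40,-0.1,0],"rot": [0,0,0],"gripper": 0},{"linear": [-55,-0.1,0],"rot": [0,0,0],"gripper": 0},{"linear": [-70,-0.1,0],"rot": [0,0,0],"gripper": 0},{"linear": [-85,-0.1,0],"rot": [0,0,0],"gripper": 0}]}}

```text
t: 11.58
eef_pos: [0.5826, -0.0226, 0.0723]
tool_rot: [[0.065, 0.998, 0.0], [0.998, -0.065, 0.0], [0.001, 0.0, -1.0]]
contact_force: [1.7, 5.4, 5.8]
opening: 0.19
```

>>> {"method": "play_rows", "body": {"rows": [{"linear": [-20,0,0],"rot": [0,0,0],"gripper": 0},{"linear": [-40,0,0],"rot": [0,0,0],"gripper": 0},{"linear": [-60,-0.1,0],"rot": [0,0,0],"gripper": 0},{"linear": [-80,-0.1,0],"rot": [0,0,0],"gripper": 0},{"linear": [-100,-0.1,0],"rot": [0,0,0],"gripper": 0},{"linear": [-115,-0.1,0],"rot": [0,0,0],"gripper": 0},{"linear": [-130,-0.1,0],"rot": [0,0,0],"gripper": 0},{"linear": [-130,-0.1,0],"rot": [0,0,0],"gripper": 0}]}}

```text
t: 12.58
eef_pos: [0.5736, -0.1539, 0.0722]
tool_rot: [[0.066, 0.998, -0.001], [0.998, -0.066, -0.002], [-0.002, -0.001, -1.0]]
contact_force: [-1.2, -4.8, 4.8]
opening: 0.196
```

```bash
python3 - <<'E'
from h import *
ya=np.array([.0664,.9978]);s=robot.get_state();print("cradle y",ya@(s["eef_pos"][:2]-np.array([.5810,-.0660])))
go(([.5869,.0619,.073],1.504))
crop("side","s3",280,140,100,75,8)
E
```

```text
cradle y -0.08817800472239724
at 12.57 [ 0.5736 -0.1539  0.0722] yaw 1.505 F [-1.2 -4.8  4.8] op 0.196 q6 -0.26
[216.2, -1.0, -1.1] [-0.001, 0.002, 0.001]
```

View pics/s3.png

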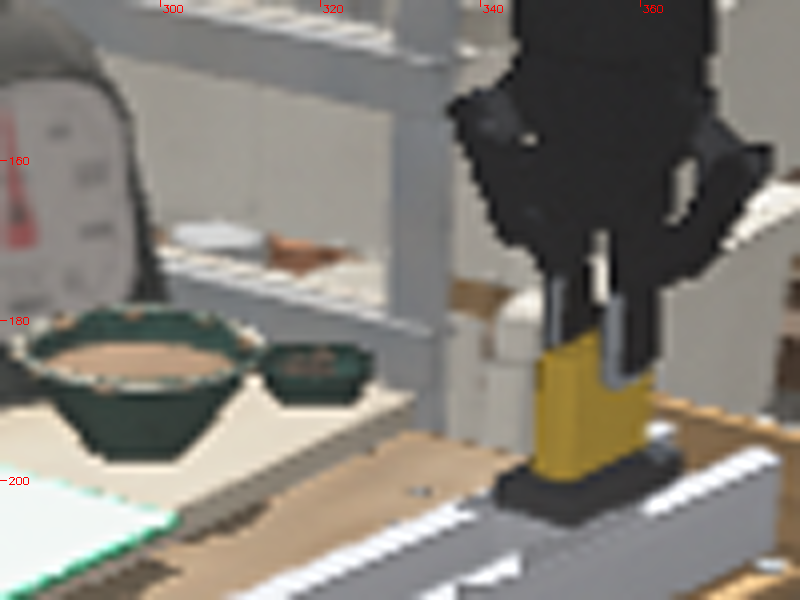

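The shoulder sits on both rails with the foot between them. Another 39 mm to the right end.

>>> {"method": "play_rows", "body": {"rows": [{"linear": [-15,0,0],"rot": [0,0,0],"gripper": 0},{"linear": [-28,0,0],"rot": [0,0,0],"gripper": 0},{"linear": [-39,0,0],"rot": [0,0,0],"gripper": 0},{"linear": [-39,0,0],"rot": [0,0,0],"gripper": 0},{"linear": [-39,0,0],"rot": [0,0,0],"gripper": 0}]}}

```text
t: 13.25
eef_pos: [0.571, -0.1923, 0.0722]
tool_rot: [[0.065, 0.998, -0.001], [0.998, -0.065, -0.002], [-0.002, -0.001, -1.0]]
contact_force: [-1.8, -4.4, 5.4]
opening: 0.187
```

```bash
python3 - <<'E'
from h import *
# tray centre
go(([.4210,-.1405,.135],1.49),([.4210,-.1405,.057],1.49))
E
```

```text
at 13.25 [ 0.571  -0.1923  0.0722] yaw 1.505 F [-1.8 -4.4  5.4] op 0.187 q6 -0.32
[41.7, -153.1, -62.7] [-0.001, 0.002, 0.015]
[41.9, -153.1, 15.3] [-0.001, 0.002, 0.015]
```

>>> {"method": "play_rows", "body": {"rows": [{"linear": [0,0,-25],"rot": [0,0,0],"gripper": 0},{"linear": [0,0,-65],"rot": [0,0,0],"gripper": 0},{"linear": [0,0,-65],"rot": [0,0,0],"gripper": 0},{"linear": [21,-75,-65],"rot": [0,0,0.01],"gripper": 0},{"linear": [42,-134,-64],"rot": [0,0,0.015],"gripper": 0},{"linear": [42,-153,-62],"rot": [0,0,0.015],"gripper": 0},{"linear": [42,-153,-62],"rot": [0,0,0.015],"gripper": 0},{"linear": [42,-153,-62],"rot": [0,0,0.015],"gripper": 0}]}}

```text
t: 14.25
eef_pos: [0.4215, -0.1397, 0.1334]
tool_rot: [[0.08, 0.997, -0.001], [0.997, -0.08, -0.0], [-0.001, -0.001, -1.0]]
contact_force: [-0.5, 0.7, -1.5]
opening: 0.189
```

```bash
python3 - <<'E'
from h import *
go(([.4210,-.1405,.055],1.49))
E
```

```text
at 14.25 [ 0.4215 -0.1397  0.1334] yaw 1.491 F [-0.5  0.7 -1.5] op 0.189 q6 -0.32
[-0.8, -0.4, 78.4] [-0.001, 0.001, 0.001]
```

>>> {"method": "play_rows", "body": {"rows": [{"linear": [0,0,40],"rot": [0,0,0],"gripper": 0},{"linear": [0,0,65],"rot": [0,0,0],"gripper": 0},{"linear": [0,0,74],"rot": [0,0,0],"gripper": 0},{"linear": [0,0,77],"rot": [0,0,0],"gripper": 0},{"linear": [0,0,78.5],"rot": [0,0,0],"gripper": 0},{"linear": [0,0,78.5],"rot": [0,0,0],"gripper": 0}]}}

```text
t: 15.0
eef_pos: [0.4217, -0.1398, 0.0559]
tool_rot: [[0.08, 0.997, 0.0], [0.997, -0.08, -0.001], [-0.001, 0.0, -1.0]]
contact_force: [0.0, -0.4, -1.5]
opening: 0.192
```

>>> {"method": "play_rows", "body": {"rows": [{"linear": [0,0,1],"rot": [0,0,0],"gripper": 0},{"linear": [0,0,2],"rot": [0,0,0],"gripper": 0},{"linear": [0,0,2],"rot": [0,0,0],"gripper": 0}]}}

```text
t: 15.38
eef_pos: [0.4223, -0.1398, 0.0548]
tool_rot: [[0.08, 0.997, 0.002], [0.997, -0.08, -0.001], [-0.001, 0.002, -1.0]]
contact_force: [-2.0, 2.3, 16.4]
opening: 0.19
```

Contact with the tray floor. Releasing and rising.

>>> {"method": "play_rows", "body": {"rows": [{"linear": [0,0,1],"rot": [0,0,0],"gripper": 0},{"linear": [0,0,1],"rot": [0,0,0],"gripper": 50},{"linear": [0,0,1],"rot": [0,0,0],"gripper": 50},{"linear": [0,0,1],"rot": [0,0,0],"gripper": 50},{"linear": [0,0,-40],"rot": [0,0,0],"gripper": 50},{"linear": [0,0,-90],"rot": [0,0,0],"gripper": 50},{"linear": [0,0,-130],"rot": [0,0,0],"gripper": 85},{"linear": [0,0,-130],"rot": [0,0,0],"gripper": 85}]}}

```text
t: 16.38
eef_pos: [0.4225, -0.14, 0.1859]
tool_rot: [[0.08, 0.997, 0.004], [0.997, -0.08, -0.003], [-0.002, 0.004, -1.0]]
contact_force: [-0.2, -0.3, -1.5]
opening: 0.849
```

The gauge is released and the arm is clear. Before going for the jars, I check whether either has been knocked and work out the pre-grasp for the grey one. The tool tilts 50° towards +y for the grasp, and turning back 90° about the jaw axis lays the jar along the cradle.

```bash
cat >> h.py <<'E'
def tilt(yaw,a): return down(yaw)@Ro.from_rotvec([0,a,0]).as_matrix()
def jars(pic):
    im=cv2.resize(capture("top")[:,:,::-1],None,fx=3.7,fy=3.7,interpolation=cv2.INTER_CUBIC)
    ref=cv2.imread("pics/t2.png")
    for n,c,z in(("red",(337,161),.09),("orange",(319,304),.09),("grey",(307,475),.08)):
        T=ref[c[1]-50:c[1]+50,c[0]-50:c[0]+50];U,V=int(160*3.7)+c[0],int(140*3.7)+c[1]
        x0,y0=U-250,max(0,V-250);r=cv2.matchTemplate(im[y0:V+250,x0:U+250],T,cv2.TM_CCOEFF_NORMED);_,m,_,l=cv2.minMaxLoc(r)
        u,v=x0+l[0]+50,y0+l[1]+50;print(n,round(m,3),"px",round(u/3.7,1),round(v/3.7,1),np.round(px("top",u/3.7,v/3.7,z),4))
def axis_to_tcp(p,R,d=.014): return np.array(p)+d*R[:,2]
E
python3 - <<'E'
from h import *
jars(0)
yaw=1.504;R=tilt(yaw,.87)
p=axis_to_tcp([.4256,.2955,.048],R)
go((p-.12*R[:,2],R),(p,R));print(p)
E
```

```text
red 0.995 px 251.1 183.5 [0.6314 0.283  0.09  ]
orange 0.997 px 246.2 222.2 [0.5359 0.2911 0.09  ]
grey 0.997 px 243.0 268.4 [0.4256 0.2955 0.08  ]
at 16.43 [ 0.4217 -0.1397  0.184 ] yaw 1.491 F [-0.4 -0.1 -0.7] op 0.85 q6 -0.32
[353.2, -30.0, 67.1] [0.007, 0.871, -0.012]
[445.0, -31.3, 144.4] [0.007, 0.871, -0.012]
[0.42631423 0.30617674 0.03897243]
```

>>> {"method": "play_rows", "body": {"rows": [{"linear": [353,-30,20],"rot": [0.007,0.871,-0.012],"gripper": 80},{"linear": [353,-30,20],"rot": [0.007,0.871,-0.012],"gripper": 80},{"linear": [353,-30,20],"rot": [0.007,0.871,-0.012],"gripper": 80},{"linear": [353,-30,20],"rot": [0.007,0.871,-0.012],"gripper": 80},{"linear": [353,-30,20],"rot": [0.007,0.871,-0.012],"gripper": 80},{"linear": [353,-30,67],"rot": [0.007,0.871,-0.012],"gripper": 80},{"linear": [353,-30,67],"rot": [0.007,0.871,-0.012],"gripper": 80},{"linear": [353,-30,67],"rot": [0.007,0.871,-0.012],"gripper": 80}]}}

```text
t: 17.42
eef_pos: [0.4196, 0.2144, 0.1158]
tool_rot: [[0.045, 0.998, 0.049], [0.643, -0.066, 0.763], [0.764, -0.003, -0.645]]
contact_force: [0.3, 0.3, -0.4]
opening: 0.798
```

```bash
python3 - <<'E'
from h import *
R=tilt(1.504,.87)
p=axis_to_tcp([.4256,.2955,.048],R)
go((p-.12*R[:,2],R),(p,R));print(np.round(robot.get_state()["joint_positions"],2))
jars(0)
E
```

```text
at 17.43 [0.4196 0.2144 0.1158] yaw 1.501 F [ 0.3  0.3 -0.4] op 0.798 q6 -0.64
[0.6, 0.6, -0.1] [-0.002, -0.0, -0.002]
[0.6, 0.9, 119.9] [-0.002, -0.0, -0.002]
[-0.06  0.27  2.07  1.03  1.1  -0.64]
red 0.995 px 251.1 183.5 [0.6314 0.283  0.09  ]
orange 0.997 px 246.2 222.2 [0.5359 0.2911 0.09  ]
grey 0.997 px 243.0 268.4 [0.4256 0.2955 0.08  ]
```

>>> {"method": "play_rows", "body": {"rows": [{"linear": [0.6,0.9,40],"rot": [0,0,0],"gripper": 80},{"linear": [0.6,0.9,80],"rot": [0,0,0],"gripper": 80},{"linear": [0.6,0.9,110],"rot": [0,0,0],"gripper": 80},{"linear": [0.6,0.9,120],"rot": [0,0,0],"gripper": 80},{"linear": [0.6,0.9,120],"rot": [0,0,0],"gripper": 80},{"linear": [0.6,0.9,120],"rot": [0,0,0],"gripper": 0},{"linear": [0.6,0.9,120],"rot": [0,0,0],"gripper": 0},{"linear": [0.6,0.9,120],"rot": [0,0,0],"gripper": 0}]}}

```text
t: 18.48
eef_pos: [0.4275, 0.3061, 0.0408]
tool_rot: [[0.043, 0.998, 0.052], [0.642, -0.067, 0.764], [0.766, 0.0, -0.643]]
contact_force: [-2.0, -5.1, 11.3]
opening: 0.511
```

```bash
python3 - <<'E'
from h import *
p=robot.get_state()["eef_pos"]
go((p+[0,-.02,.15],tilt(1.504,.87)))
crop("side","s4",250,210,120,90,6.5)
E
```

```text
at 18.48 [0.4275 0.3061 0.0408] yaw 1.503 F [-2.  -5.1 11.3] op 0.511 q6 -0.75
[102.0, 1.4, -111.8] [0.001, -0.002, -0.0]
```

View pics/s4.png

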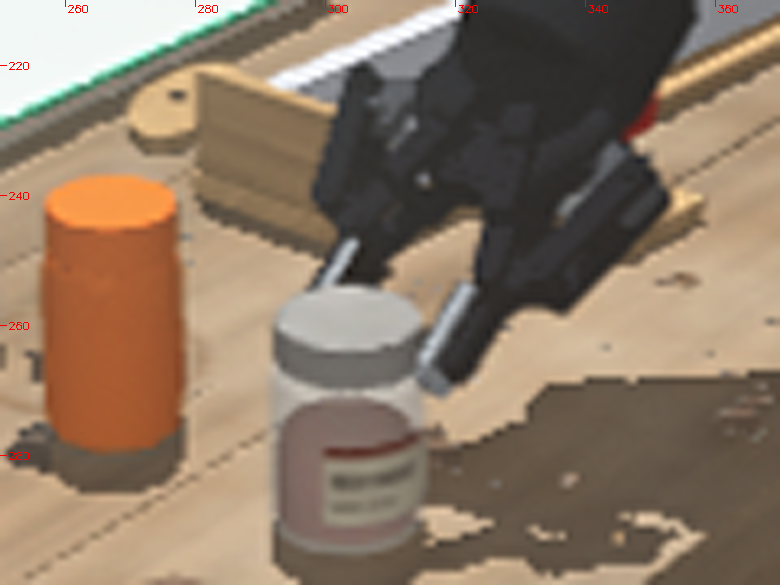

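```bash
python3 - <<'E'
from h import *
s=robot.get_state();R=np.array(s["tool_rot"]);p=s["eef_pos"]
print("tcp",proj("side",p))
for o in(.021,.028,.0355):
  for b in(0,.005,.01,.015,.02): print(o,b,proj("side",p-o*R[:,1]-b*R[:,2]))
print("jar base",proj("side",[.4256,.2955,0]),"top",proj("side",[.4256,.2955,.08]))
E
```

```text
tcp [301.47964938 274.07830407]
0.021 0 [308.65317139 276.97964496]
0.021 0.005 [309.76927374 275.09991535]
0.021 0.01 [310.88294686 273.22427704]
0.021 0.015 [311.99419866 271.35271668]
0.021 0.02 [313.10303703 269.485221  ]
0.028 0 [311.07478484 277.95906986]
0.028 0.005 [312.19178866 276.07229416]
0.028 0.01 [313.30635356 274.18963813]
0.028 0.015 [314.41848751 272.3110883 ]
0.028 0.02 [315.52819848 270.43663126]
0.0355 0 [313.68653342 279.01539519]
0.0355 0.005 [314.80449066 277.1210126 ]
0.0355 0.01 [315.91999856 275.23078043]
0.0355 0.015 [317.03306517 273.34468503]
0.0355 0.02 [318.14369849 271.46271286]
jar base [304.70154403 288.36989469] top [305.15280451 257.01661052]
```

The finger tips barely reach the jar's axis: the opening of 0.51 is a chord, and the force pushes backward. I'll reopen, advance 10 mm and regrip.

>>> {"method": "play_rows", "body": {"rows": [{"linear": [0,0,0],"rot": [0,0,0],"gripper": 80},{"linear": [0,0,0],"rot": [0,0,0],"gripper": 80},{"linear": [0,-1,0],"rot": [0,0,0],"gripper": 80},{"linear": [1,-1,10],"rot": [0,0,0],"gripper": 80},{"linear": [1,-1,10],"rot": [0,0,0],"gripper": 80},{"linear": [1,-1,10],"rot": [0,0,0],"gripper": 0},{"linear": [1,-1,10],"rot": [0,0,0],"gripper": 0},{"linear": [1,-1,10],"rot": [0,0,0],"gripper": 0}]}}

```text
t: 19.52
eef_pos: [0.4264, 0.3149, 0.0338]
tool_rot: [[0.044, 0.998, 0.05], [0.643, -0.067, 0.763], [0.765, -0.001, -0.644]]
contact_force: [-0.6, -1.9, 4.8]
opening: 0.561
```

>>> {"method": "play_rows", "body": {"rows": [{"linear": [0,0,0],"rot": [0,0,0],"gripper": 0},{"linear": [0,0,0],"rot": [0,0,0],"gripper": 0}]}}

```text
t: 19.77
eef_pos: [0.4264, 0.3149, 0.0338]
tool_rot: [[0.044, 0.998, 0.05], [0.643, -0.067, 0.763], [0.765, -0.001, -0.644]]
contact_force: [0.9, -2.9, 5.0]
opening: 0.561
```

```bash
python3 - <<'E'
from h import *
jars(0)
f=capture("top");cv2.imwrite("pics/t6.png",cv2.resize(f[220:320,190:320,::-1],None,fx=5,fy=5,interpolation=cv2.INTER_CUBIC))
g=capture("side");cv2.imwrite("pics/s5.png",np.hstack([cv2.resize(f[220:310,200:300,::-1],None,fx=4,fy=4,interpolation=cv2.INTER_CUBIC),cv2.resize(g[220:310,260:360,::-1],None,fx=4,fy=4,interpolation=cv2.INTER_CUBIC)]))
E
```

```text
red 0.996 px 251.1 183.5 [0.6314 0.283  0.09  ]
orange 0.997 px 246.2 222.2 [0.5359 0.2911 0.09  ]
grey 0.698 px 290.5 245.7 [0.4828 0.1838 0.08  ]
```

View pics/s5.png

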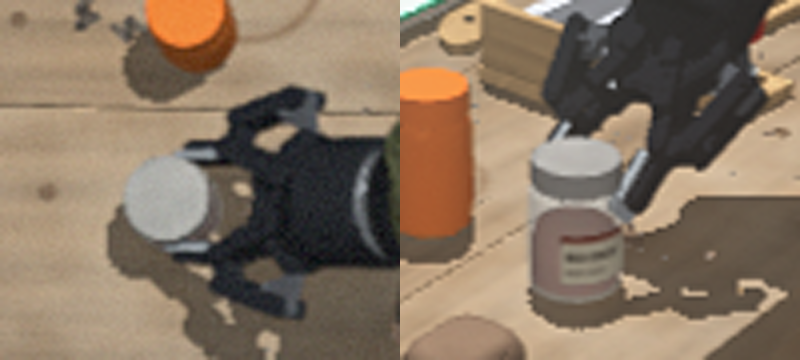

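>>> {"method": "play_rows", "body": {"rows": [{"linear": [0,0,0],"rot": [0,0,0],"gripper": 75},{"linear": [0,0,0],"rot": [0,0,0],"gripper": 75},{"linear": [0,0,8],"rot": [0,0,0],"gripper": 75},{"linear": [0,0,8],"rot": [0,0,0],"gripper": 75},{"linear": [0,0,8],"rot": [0,0,0],"gripper": 0},{"linear": [0,0,8],"rot": [0,0,0],"gripper": 0},{"linear": [0,0,8],"rot": [0,0,0],"gripper": 0},{"linear": [0,0,8],"rot": [0,0,0],"gripper": 0}]}}

```text
t: 20.92
eef_pos: [0.4267, 0.321, 0.0286]
tool_rot: [[0.044, 0.998, 0.05], [0.643, -0.067, 0.763], [0.765, -0.001, -0.644]]
contact_force: [-0.5, -0.8, 4.5]
opening: 0.581
```

>>> {"method": "play_rows", "body": {"rows": [{"linear": [0,0,0],"rot": [0,0,0],"gripper": 75},{"linear": [0,0,0],"rot": [0,0,0],"gripper": 75},{"linear": [0,0,6],"rot": [0,0,0],"gripper": 75},{"linear": [0,0,6],"rot": [0,0,0],"gripper": 75},{"linear": [0,0,6],"rot": [0,0,0],"gripper": 0},{"linear": [0,0,6],"rot": [0,0,0],"gripper": 0},{"linear": [0,0,6],"rot": [0,0,0],"gripper": 0},{"linear": [0,0,6],"rot": [0,0,0],"gripper": 0}]}}

```text
t: 21.92
eef_pos: [0.427, 0.3256, 0.0247]
tool_rot: [[0.044, 0.998, 0.05], [0.643, -0.067, 0.763], [0.765, -0.001, -0.644]]
contact_force: [-1.0, -0.7, 4.8]
opening: 0.587
```

```bash
python3 - <<'E'
from h import *
p=robot.get_state()["eef_pos"]
go((p+[0,0,.03],tilt(1.504,.87)),(p+[0,0,.14],tilt(1.504,.87)))
f=capture("top");g=capture("side");cv2.imwrite("pics/s6.png",np.hstack([cv2.resize(f[220:310,200:300,::-1],None,fx=4,fy=4,interpolation=cv2.INTER_CUBIC),cv2.resize(g[220:310,260:360,::-1],None,fx=4,fy=4,interpolation=cv2.INTER_CUBIC)]))
E
```

```text
at 21.93 [0.427  0.3256 0.0247] yaw 1.502 F [-1.  -0.7  4.8] op 0.587 q6 -0.77
[22.9, -0.0, -19.3] [-0.001, -0.001, -0.001]
[107.1, -0.2, -90.2] [-0.001, -0.001, -0.001]
```

View pics/s6.png

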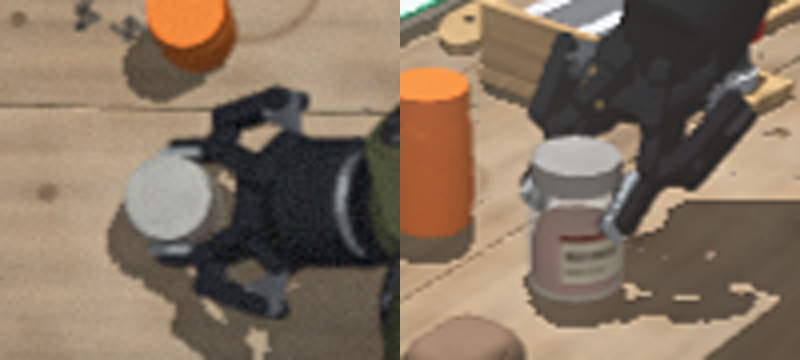

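The pads now hold the jar at mid-height on both sides, and the jar hasn't moved. I'll check where the tips are, then lift.

```bash
python3 - <<'E'
from h import *
s=robot.get_state();R=np.array(s["tool_rot"]);p=s["eef_pos"]
for b in(0,.01,.02,.03,.04):
  for w in(-.011,.011):
    q=p-.035*R[:,1]-b*R[:,2]+w*R[:,0]
    a=(proj("side",q)-[260,220])*4+[400,0];c=(proj("top",q)-[200,220])*4;d=(proj("top",q+.07*R[:,1])-[200,220])*4
    print(b,w,"side",a.round(),"top near",c.round(),"top far",d.round())
E
```

```text
0 -0.011 side [602. 284.] top near [139. 258.] top far [151. 147.]
0 0.011 side [586. 266.] top near [113. 254.] top far [126. 141.]
0.01 -0.011 side [611. 268.] top near [150. 258.] top far [163. 147.]
0.01 0.011 side [595. 251.] top near [124. 254.] top far [137. 141.]
0.02 -0.011 side [620. 253.] top near [162. 259.] top far [174. 146.]
0.02 0.011 side [604. 236.] top near [135. 254.] top far [148. 141.]
0.03 -0.011 side [628. 238.] top near [173. 259.] top far [185. 146.]
0.03 0.011 side [613. 220.] top near [147. 255.] top far [159. 140.]
0.04 -0.011 side [637. 223.] top near [184. 259.] top far [196. 146.]
0.04 0.011 side [622. 205.] top near [158. 255.] top far [171. 140.]
```

>>> {"method": "play_rows", "body": {"rows": [{"linear": [11,0,-9.5],"rot": [0,0,0],"gripper": 0},{"linear": [46,0,-39],"rot": [0,0,0],"gripper": 0},{"linear": [77,0,-64],"rot": [0,0,0],"gripper": 0},{"linear": [107,0,-90],"rot": [0,0,0],"gripper": 0},{"linear": [107,0,-90],"rot": [0,0,0],"gripper": 0},{"linear": [107,0,-90],"rot": [0,0,0],"gripper": 0}]}}

```text
t: 22.78
eef_pos: [0.4266, 0.3255, 0.1631]
tool_rot: [[0.045, 0.998, 0.049], [0.644, -0.066, 0.762], [0.764, -0.003, -0.645]]
contact_force: [-1.5, 0.2, -2.6]
opening: 0.589
```

```bash
python3 - <<'E'
from h import *
xa=np.array([.9978,-.0664]);ya=np.array([.0664,.9978]);yo=ya@np.array([.5810,-.0660])
a=.5815*xa+(yo-.07)*ya
R1=tilt(1.504,.08);R=tilt(1.504,-.70)
go((axis_to_tcp([.52,.12,.19],R1,.036),R1),(axis_to_tcp([*a,.16],R,.036),R));print(a)
print(np.round(robot.get_state()["joint_positions"],2))
E
```

```text
at 22.77 [0.4266 0.3255 0.1631] yaw 1.501 F [-1.5  0.2 -2.6] op 0.589 q6 -0.39
[-133.0, 106.9, -144.2] [-0.003, -0.789, -0.001]
[-328.5, 177.6, -342.4] [-0.004, -1.569, 0.0]
[ 0.57376155 -0.13567399]
[ 0.2   0.22  1.98  1.07  0.99 -0.39]
```

>>> {"method": "play_rows", "body": {"rows": [{"linear": [-27,21,-29],"rot": [-0.001,-0.16,0],"gripper": 0},{"linear": [-53,43,-58],"rot": [-0.001,-0.32,0],"gripper": 0},{"linear": [-80,64,-87],"rot": [-0.002,-0.48,0],"gripper": 0},{"linear": [-107,86,-116],"rot": [-0.003,-0.64,0],"gripper": 0},{"linear": [-133,107,-144],"rot": [-0.003,-0.79,0],"gripper": 0},{"linear": [-172,121,-184],"rot": [-0.003,-0.95,0],"gripper": 0},{"linear": [-211,135,-223],"rot": [-0.003,-1.1,0],"gripper": 0},{"linear": [-250,150,-263],"rot": [-0.003,-1.26,0],"gripper": 0}]}}

```text
t: 23.78
eef_pos: [0.5523, -0.0472, 0.1405]
tool_rot: [[0.06, 0.998, -0.028], [0.921, -0.066, -0.383], [-0.384, -0.003, -0.923]]
contact_force: [0.5, -0.4, -2.4]
opening: 0.589
```

```bash
python3 - <<'E'
from h import *
R=tilt(1.504,-.70)
go((axis_to_tcp([.5738,-.1357,.14],R,.036),R))
print(np.round(robot.get_state()["joint_positions"],2))
E
```

```text
at 23.77 [ 0.5523 -0.0472  0.1405] yaw 1.506 F [ 0.5 -0.4 -2.4] op 0.589 q6 0.26
[-90.9, 27.3, 68.1] [-0.002, -0.306, 0.002]
[ 0.03  0.41  1.58 -0.42  1.22  0.26]
```

>>> {"method": "play_rows", "body": {"rows": [{"linear": [-40,14,20],"rot": [-0.001,-0.15,0],"gripper": 0},{"linear": [-80,27,58],"rot": [-0.002,-0.3,0.002],"gripper": 0},{"linear": [-91,27,68],"rot": [-0.002,-0.306,0.002],"gripper": 0},{"linear": [-91,27,68],"rot": [-0.002,-0.306,0.002],"gripper": 0},{"linear": [-91,27,68],"rot": [-0.002,-0.306,0.002],"gripper": 0}]}}

```text
t: 24.4
eef_pos: [0.5725, -0.1565, 0.1149]
tool_rot: [[0.055, 0.998, -0.04], [0.767, -0.068, -0.639], [-0.64, 0.005, -0.769]]
contact_force: [1.4, -0.1, -1.8]
opening: 0.591
```

```bash
python3 - <<'E'
from h import *
R=tilt(1.504,-.70)
go((axis_to_tcp([.5738,-.1357,.08],R,.036),R),(axis_to_tcp([.5738,-.1357,.0708],R,.036),R))
f=capture("top");g=capture("side");cv2.imwrite("pics/s7.png",np.hstack([cv2.resize(f[170:260,370:470,::-1],None,fx=4,fy=4,interpolation=cv2.INTER_CUBIC),cv2.resize(g[130:220,300:400,::-1],None,fx=4,fy=4,interpolation=cv2.INTER_CUBIC)]))
E
```

```text
at 24.4 [ 0.5725 -0.1565  0.1149] yaw 1.499 F [ 1.4 -0.1 -1.8] op 0.591 q6 0.39
[38.1, -0.4, 49.5] [0.003, -0.006, -0.004]
[44.0, -0.4, 56.5] [0.003, -0.006, -0.004]
```

View pics/s7.png

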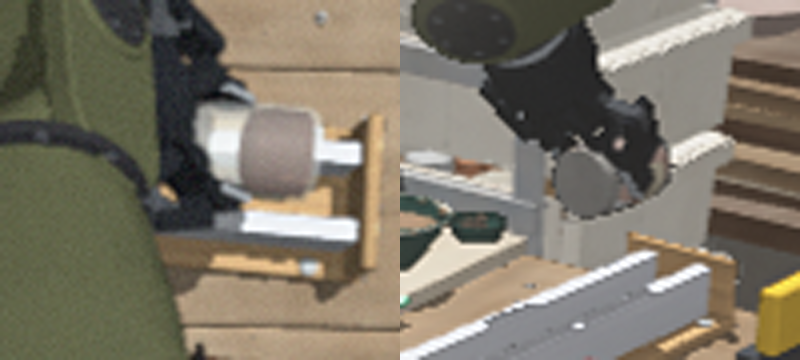

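The jar is horizontal above the rails with its lid towards +y. Lowering.

>>> {"method": "play_rows", "body": {"rows": [{"linear": [20,0,26],"rot": [0.003,-0.006,-0.004],"gripper": 0},{"linear": [36,0,46],"rot": [0.003,-0.006,-0.004],"gripper": 0},{"linear": [39,0,50],"rot": [0.003,-0.006,-0.004],"gripper": 0},{"linear": [41,0,53],"rot": [0.003,-0.006,-0.004],"gripper": 0},{"linear": [42.5,0,55],"rot": [0.003,-0.006,-0.004],"gripper": 0},{"linear": [43.5,0,56],"rot": [0.003,-0.006,-0.004],"gripper": 0},{"linear": [43.5,0,56],"rot": [0.003,-0.006,-0.004],"gripper": 0}]}}

```text
t: 25.38
eef_pos: [0.5726, -0.1598, 0.0438]
tool_rot: [[0.051, 0.998, -0.043], [0.762, -0.067, -0.644], [-0.646, -0.0, -0.764]]
contact_force: [0.3, 0.5, -0.7]
opening: 0.592
```

>>> {"method": "play_rows", "body": {"rows": [{"linear": [0.6,0,0.8],"rot": [0,0,0],"gripper": 0},{"linear": [1.3,0,1.5],"rot": [0,0,0],"gripper": 0},{"linear": [1.3,0,1.5],"rot": [0,0,0],"gripper": 0}]}}

```text
t: 25.75
eef_pos: [0.5733, -0.1599, 0.0428]
tool_rot: [[0.051, 0.998, -0.042], [0.761, -0.066, -0.645], [-0.646, 0.001, -0.763]]
contact_force: [2.2, 0.0, 9.2]
opening: 0.589
```

Contact (about +11 N), at the expected height. Releasing and retreating along the tool axis.

>>> {"method": "play_rows", "body": {"rows": [{"linear": [1.3,0,1.5],"rot": [0,0,0],"gripper": 64},{"linear": [1.3,0,1.5],"rot": [0,0,0],"gripper": 70},{"linear": [1.3,0,1.5],"rot": [0,0,0],"gripper": 74},{"linear": [1.3,0,1.5],"rot": [0,0,0],"gripper": 74},{"linear": [0,0,-20],"rot": [0,0,0],"gripper": 76},{"linear": [0,0,-60],"rot": [0,0,0],"gripper": 80},{"linear": [0,0,-120],"rot": [0,0,0],"gripper": 80},{"linear": [0,0,-150],"rot": [0,0,0],"gripper": 80}]}}

```text
t: 26.75
eef_pos: [0.5796, -0.0605, 0.1596]
tool_rot: [[0.051, 0.998, -0.04], [0.763, -0.065, -0.643], [-0.645, 0.002, -0.765]]
contact_force: [0.2, -0.7, 0.5]
opening: 0.797
```

```bash
python3 - <<'E'
from h import *
jars(0)
R1=tilt(1.504,.1);R=tilt(1.504,.87)
p=axis_to_tcp([.6314,.283,.052],R,.036)
go((np.array([.60,.12,.22]),R1),(p-.13*R[:,2],R));print(p)
print(np.round(robot.get_state()["joint_positions"],2))
E
```

```text
red 0.996 px 251.1 183.5 [0.6314 0.283  0.09  ]
orange 0.996 px 246.2 222.2 [0.5359 0.2911 0.09  ]
grey 0.627 px 268.9 222.2 [0.5391 0.2374 0.08  ]
at 26.8 [ 0.5805 -0.059   0.1618] yaw 1.502 F [0.  2.7 2.8] op 0.799 q6 0.43
[100.2, 8.3, -160.4] [0.006, 0.8, 0.001]
[240.4, 28.5, -137.9] [0.006, 1.57, 0.004]
[0.63323659 0.31045448 0.02878624]
[ 0.13  0.52  1.48 -0.7   1.36  0.43]
```

>>> {"method": "play_rows", "body": {"rows": [{"linear": [20,2,-32],"rot": [0.001,0.16,0],"gripper": 80},{"linear": [40,4,-64],"rot": [0.002,0.32,0],"gripper": 80},{"linear": [60,6,-96],"rot": [0.003,0.48,0],"gripper": 80},{"linear": [80,7,-128],"rot": [0.004,0.64,0],"gripper": 80},{"linear": [100,8,-160],"rot": [0.006,0.8,0],"gripper": 80},{"linear": [135,13,-160],"rot": [0.006,0.96,0.001],"gripper": 80},{"linear": [170,18,-155],"rot": [0.006,1.12,0.002],"gripper": 80},{"linear": [205,23,-150],"rot": [0.006,1.28,0.003],"gripper": 80}]}}

```text
t: 27.8
eef_pos: [0.6191, 0.1892, 0.1388]
tool_rot: [[0.061, 0.998, 0.035], [0.832, -0.07, 0.55], [0.551, -0.004, -0.834]]
contact_force: [0.2, 0.8, -0.1]
opening: 0.804
```

```bash
python3 - <<'E'
from h import *
R=tilt(1.504,.87)
p=axis_to_tcp([.6314,.283,.052],R,.036)
go((p-.13*R[:,2],R));print(p)
print(np.round(robot.get_state()["joint_positions"],2))
E
```

```text
at 27.8 [0.6191 0.1892 0.1388] yaw 1.498 F [ 0.2  0.8 -0.1] op 0.804 q6 -0.18
[4.5, 6.1, 34.3] [-0.001, 0.286, -0.005]
[0.63323659 0.31045448 0.02878624]
[ 0.01  0.54  1.45  0.64  1.18 -0.18]
```

>>> {"method": "play_rows", "body": {"rows": [{"linear": [4.5,6,34],"rot": [-0.001,0.286,-0.005],"gripper": 80},{"linear": [4.5,6,34],"rot": [-0.001,0.286,-0.005],"gripper": 80},{"linear": [4.5,6,34],"rot": [-0.001,0.286,-0.005],"gripper": 80},{"linear": [4.5,6,34],"rot": [-0.001,0.286,-0.005],"gripper": 80}]}}

```text
t: 28.3
eef_pos: [0.6265, 0.2104, 0.1132]
tool_rot: [[0.044, 0.998, 0.05], [0.649, -0.066, 0.758], [0.759, -0.001, -0.651]]
contact_force: [-0.1, -0.1, 0.4]
opening: 0.799
```

```bash
python3 - <<'E'
from h import *
jars(0)
R=tilt(1.504,.87)
p=axis_to_tcp([.6314,.283,.052],R,.036)
go((p,R))
E
```

```text
red 0.996 px 251.1 183.5 [0.6314 0.283  0.09  ]
orange 0.996 px 246.2 222.2 [0.5359 0.2911 0.09  ]
grey 0.718 px 280.5 289.7 [0.3766 0.2047 0.08  ]
at 28.35 [0.6264 0.2105 0.1134] yaw 1.505 F [ 0.1 -0.8  0.7] op 0.802 q6 -0.44
[0.9, 0.2, 131.1] [-0.001, 0.007, 0.0]
```

>>> {"method": "play_rows", "body": {"rows": [{"linear": [1,0.2,50],"rot": [0,0.005,0],"gripper": 80},{"linear": [1,0.2,90],"rot": [0,0.005,0],"gripper": 80},{"linear": [1,0.2,115],"rot": [0,0.005,0],"gripper": 80},{"linear": [1,0.2,130],"rot": [0,0.005,0],"gripper": 80},{"linear": [1,0.2,130],"rot": [0,0.005,0],"gripper": 80},{"linear": [1,0.2,130],"rot": [0,0.005,0],"gripper": 0},{"linear": [1,0.2,130],"rot": [0,0.005,0],"gripper": 0},{"linear": [1,0.2,130],"rot": [0,0.005,0],"gripper": 0}]}}

```text
t: 29.35
eef_pos: [0.6336, 0.3087, 0.0297]
tool_rot: [[0.044, 0.998, 0.051], [0.643, -0.068, 0.763], [0.764, -0.001, -0.645]]
contact_force: [-1.0, -3.1, 6.6]
opening: 0.574
```

>>> {"method": "play_rows", "body": {"rows": [{"linear": [0,0,0],"rot": [0,0,0],"gripper": 0},{"linear": [0,0,0],"rot": [0,0,0],"gripper": 0}]}}

```text
t: 29.6
eef_pos: [0.6336, 0.3087, 0.0297]
tool_rot: [[0.044, 0.998, 0.051], [0.643, -0.068, 0.763], [0.764, -0.001, -0.645]]
contact_force: [0.1, -2.5, 7.2]
opening: 0.57
```

```bash
python3 - <<'E'
from h import *
p=robot.get_state()["eef_pos"]
go((p+[0,0,.14],tilt(1.504,.87)))
f=capture("top");g=capture("side");cv2.imwrite("pics/s8.png",np.hstack([cv2.resize(f[140:230,210:310,::-1],None,fx=4,fy=4,interpolation=cv2.INTER_CUBIC),cv2.resize(g[190:280,190:290,::-1],None,fx=4,fy=4,interpolation=cv2.INTER_CUBIC)]))
E
```

```text
at 29.6 [0.6336 0.3087 0.0297] yaw 1.502 F [ 0.1 -2.5  7.2] op 0.57 q6 -0.47
[107.0, -0.1, -90.3] [0.0, -0.0, -0.001]
```

View pics/s8.png

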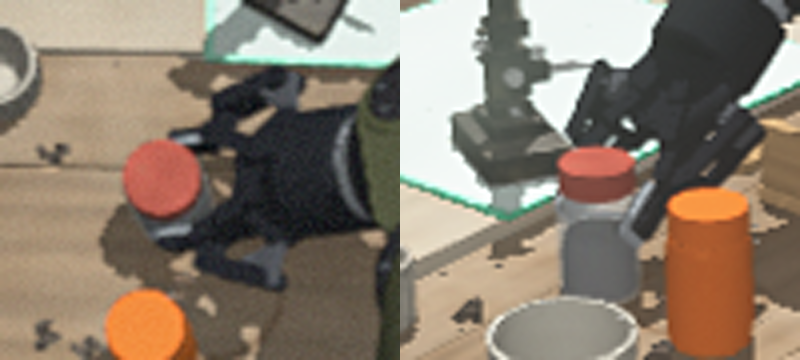

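Red-lid jar (not the orange one) is between the pads, upright. Lifting.

>>> {"method": "play_rows", "body": {"rows": [{"linear": [11,0,-9.5],"rot": [0,0,0],"gripper": 0},{"linear": [46,0,-39],"rot": [0,0,0],"gripper": 0},{"linear": [77,0,-64],"rot": [0,0,0],"gripper": 0},{"linear": [107,0,-90],"rot": [0,0,0],"gripper": 0},{"linear": [107,0,-90],"rot": [0,0,0],"gripper": 0},{"linear": [107,0,-90],"rot": [0,0,0],"gripper": 0}]}}

```text
t: 30.45
eef_pos: [0.6327, 0.3094, 0.1676]
tool_rot: [[0.046, 0.998, 0.049], [0.644, -0.067, 0.762], [0.763, -0.003, -0.646]]
contact_force: [-0.6, 0.1, -2.5]
opening: 0.571
```

```bash
python3 - <<'E'
from h import *
xa=np.array([.9978,-.0664]);ya=np.array([.0664,.9978]);yo=ya@np.array([.5810,-.0660])
a=.5815*xa+(yo+.085)*ya
R1=tilt(1.504,.08);R=tilt(1.504,-.70)
go((axis_to_tcp([.60,.16,.20],R1,.034),R1),(axis_to_tcp([*a,.15],R,.034),R));print(a)
print(np.round(robot.get_state()["joint_positions"],2))
E
```

```text
at 30.45 [0.6327 0.3094 0.1676] yaw 1.5 F [-0.6  0.1 -2.5] op 0.571 q6 -0.25
[-97.1, -22.6, -112.4] [-0.003, -0.789, -0.002]
[-236.7, -29.0, -212.2] [-0.004, -1.569, -0.0]
[0.58405355 0.01898501]
[ 0.11  0.61  1.41  0.96  1.16 -0.25]
```

>>> {"method": "play_rows", "body": {"rows": [{"linear": [-20,-5,-23],"rot": [-0.001,-0.16,0],"gripper": 0},{"linear": [-39,-9,-45],"rot": [-0.001,-0.32,0],"gripper": 0},{"linear": [-58,-14,-67],"rot": [-0.002,-0.48,0],"gripper": 0},{"linear": [-78,-18,-90],"rot": [-0.003,-0.64,0],"gripper": 0},{"linear": [-97,-23,-112],"rot": [-0.003,-0.79,-0.002],"gripper": 0},{"linear": [-125,-24,-132],"rot": [-0.003,-0.95,0],"gripper": 0},{"linear": [-153,-25,-152],"rot": [-0.003,-1.1,0],"gripper": 0},{"linear": [-181,-26,-172],"rot": [-0.003,-1.26,0],"gripper": 0}]}}

```text
t: 31.45
eef_pos: [0.59, 0.0626, 0.1398]
tool_rot: [[0.061, 0.998, -0.027], [0.921, -0.067, -0.385], [-0.386, -0.002, -0.923]]
contact_force: [-0.3, 0.9, -2.3]
opening: 0.57
```

```bash
python3 - <<'E'
from h import *
R=tilt(1.504,-.70)
go((axis_to_tcp([.5841,.019,.13],R,.034),R))
print(np.round(robot.get_state()["joint_positions"],2))
E
```

```text
at 31.45 [0.59   0.0626 0.1398] yaw 1.504 F [-0.3  0.9 -2.3] op 0.57 q6 0.4
[-46.9, -2.9, 58.4] [-0.002, -0.304, 0.0]
[ 0.21  0.53  1.41 -0.39  1.34  0.4 ]
```

>>> {"method": "play_rows", "body": {"rows": [{"linear": [-24,-2,25],"rot": [-0.001,-0.15,0],"gripper": 0},{"linear": [-47,-3,58],"rot": [-0.002,-0.304,0],"gripper": 0},{"linear": [-47,-3,58],"rot": [-0.002,-0.304,0],"gripper": 0},{"linear": [-47,-3,58],"rot": [-0.002,-0.304,0],"gripper": 0},{"linear": [-47,-3,58],"rot": [-0.002,-0.304,0],"gripper": 0}]}}

```text
t: 32.08
eef_pos: [0.5838, -0.0009, 0.1066]
tool_rot: [[0.054, 0.998, -0.039], [0.768, -0.067, -0.637], [-0.638, 0.004, -0.77]]
contact_force: [-0.0, 0.7, -1.7]
opening: 0.571
```

```bash
python3 - <<'E'
from h import *
R=tilt(1.504,-.70)
go((axis_to_tcp([.5841,.019,.078],R,.034),R),(axis_to_tcp([.5841,.019,.068],R,.034),R))
f=capture("top");g=capture("side");cv2.imwrite("pics/s9.png",np.hstack([cv2.resize(f[170:260,310:410,::-1],None,fx=4,fy=4,interpolation=cv2.INTER_CUBIC),cv2.resize(g[150:240,270:370,::-1],None,fx=4,fy=4,interpolation=cv2.INTER_CUBIC)]))
E
```

```text
at 32.08 [ 0.5838 -0.0009  0.1066] yaw 1.501 F [-0.   0.7 -1.7] op 0.571 q6 0.54
[33.3, -1.2, 43.3] [0.003, -0.008, -0.002]
[39.6, -1.3, 51.0] [0.003, -0.008, -0.002]
```

View pics/s9.png

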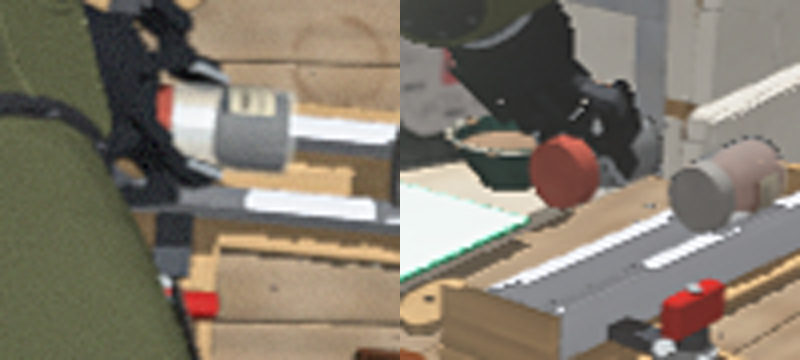

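The grey jar lies on both rails and the red one is level above them. Lowering.

>>> {"method": "play_rows", "body": {"rows": [{"linear": [18,-1,23],"rot": [0.002,-0.005,-0.002],"gripper": 0},{"linear": [32,-1,41],"rot": [0.003,-0.008,-0.002],"gripper": 0},{"linear": [35,-1,45],"rot": [0.003,-0.008,-0.002],"gripper": 0},{"linear": [37,-1,48],"rot": [0.003,-0.008,-0.002],"gripper": 0},{"linear": [38.5,-1,50],"rot": [0.003,-0.008,-0.002],"gripper": 0},{"linear": [39,-1,50.5],"rot": [0.003,-0.008,-0.002],"gripper": 0},{"linear": [39,-1,50.5],"rot": [0.003,-0.008,-0.002],"gripper": 0}]}}

```text
t: 33.05
eef_pos: [0.584, -0.0038, 0.0441]
tool_rot: [[0.053, 0.998, -0.04], [0.761, -0.066, -0.645], [-0.646, 0.003, -0.763]]
contact_force: [4.4, -1.9, 8.5]
opening: 0.573
```

>>> {"method": "play_rows", "body": {"rows": [{"linear": [0,0.5,0],"rot": [0,0,0],"gripper": 0},{"linear": [0,0.5,0],"rot": [0,0,0],"gripper": 62},{"linear": [0,0.5,0],"rot": [0,0,0],"gripper": 68},{"linear": [0,0.5,0],"rot": [0,0,0],"gripper": 72},{"linear": [0,0.5,0],"rot": [0,0,0],"gripper": 72},{"linear": [0,0,-20],"rot": [0,0,0],"gripper": 76},{"linear": [0,0,-70],"rot": [0,0,0],"gripper": 80},{"linear": [0,0,-120],"rot": [0,0,0],"gripper": 80}]}}

```text
t: 34.05
eef_pos: [0.5873, 0.0753, 0.1352]
tool_rot: [[0.05, 0.998, -0.044], [0.762, -0.067, -0.644], [-0.646, -0.002, -0.763]]
contact_force: [-0.2, 0.2, 0.9]
opening: 0.799
```

```bash
python3 - <<'E'
from h import *
go((np.array([.40,.10,.35]),down(1.504)),(np.array([.20,-.42,.30]),down(.9)))
E
```

```text
at 34.05 [0.5873 0.0753 0.1352] yaw 1.505 F [-0.2  0.2  0.9] op 0.799 q6 0.57
[-129.2, -188.9, -171.6] [-0.001, 0.702, 0.001]
[-503.1, -353.6, 210.5] [0.211, 0.681, 0.579]
```

>>> {"method": "play_rows", "body": {"rows": [{"linear": [0,0,-60],"rot": [0,0,0],"gripper": 80},{"linear": [-65,-90,-120],"rot": [0,0.18,0],"gripper": 80},{"linear": [-129,-189,-171],"rot": [0,0.36,0],"gripper": 80},{"linear": [-129,-189,-171],"rot": [0,0.54,0],"gripper": 80},{"linear": [-129,-189,-171],"rot": [0,0.7,0],"gripper": 80},{"linear": [-129,-189,-171],"rot": [0,0.7,0],"gripper": 80}]}}

```text
t: 34.8
eef_pos: [0.3984, 0.0979, 0.3526]
tool_rot: [[0.067, 0.998, 0.008], [0.998, -0.067, 0.001], [0.002, 0.008, -1.0]]
contact_force: [0.3, 0.2, 0.3]
opening: 0.801
```

```bash
python3 - <<'E'
from h import *
go((np.array([.28,-.36,.32]),down(.9)))
E
```

```text
at 34.8 [0.3984 0.0979 0.3526] yaw 1.504 F [0.3 0.2 0.3] op 0.801 q6 0.22
[-464.9, -87.5, 31.1] [0.007, -0.004, 0.604]
```

>>> {"method": "play_rows", "body": {"rows": [{"linear": [-465,-87,30],"rot": [0.007,-0.004,0.604],"gripper": 80},{"linear": [-465,-87,30],"rot": [0.007,-0.004,0.604],"gripper": 80},{"linear": [-465,-87,30],"rot": [0.007,-0.004,0.604],"gripper": 80},{"linear": [-465,-87,30],"rot": [0.007,-0.004,0.604],"gripper": 80},{"linear": [-465,-87,30],"rot": [0.007,-0.004,0.604],"gripper": 80},{"linear": [-465,-87,30],"rot": [0.007,-0.004,0.604],"gripper": 80},{"linear": [-465,-87,30],"rot": [0.007,-0.004,0.604],"gripper": 80},{"linear": [-465,-87,30],"rot": [0.007,-0.004,0.604],"gripper": 80}]}}

```text
t: 35.8
eef_pos: [0.2815, -0.362, 0.3178]
tool_rot: [[0.622, 0.783, -0.012], [0.783, -0.622, -0.002], [-0.009, -0.008, -1.0]]
contact_force: [0.2, 0.4, 0.1]
opening: 0.798
```

```bash
python3 - <<'E'
from h import *
crop("top","f1",312,182,160,120,5)
gap("pics/f1.png",312,182,5,np.r_[np.arange(366,385),np.arange(428,455)])
f=capture("top");g=capture("side");cv2.imwrite("pics/f2.png",np.vstack([np.hstack([cv2.resize(f[180:300,312:472,::-1],None,fx=4,fy=4,interpolation=cv2.INTER_CUBIC)])[:,:640],cv2.resize(g[170:200+90,270:430,::-1],None,fx=4,fy=4,interpolation=cv2.INTER_CUBIC)])[:840])
im=cv2.imread("pics/f2.png");cv2.imwrite("pics/f2.png",cv2.resize(im,None,fx=.71,fy=.71,interpolation=cv2.INTER_AREA))
E
```

```text
pics/f1.png 18 gap,wB,wF,cB,cF [ 35.03  13.28  12.9  605.97 556.64] sd 1.37
```

View pics/f2.png

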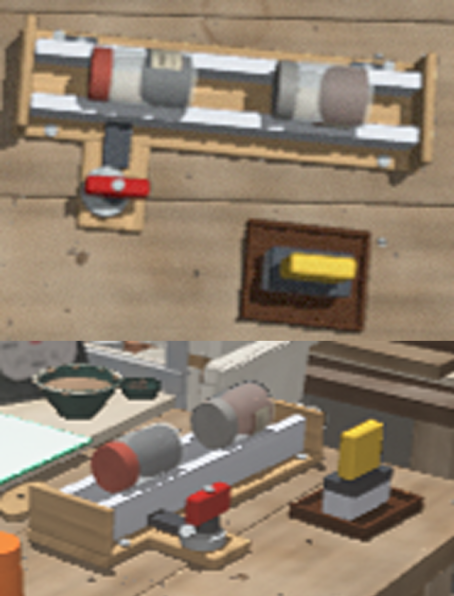

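Both jars lie lengthwise on both rails, the gauge stands upright in its tray, and the gap still measures about 35 mm. Handing in.

```bash
python3 -c "
from rig import robot
print(robot.job_done(), robot.get_state()['t'])"
```

```text
the job is handed in; nothing more can be done
the job is handed in; nothing more can be done
```

The job is handed in, finished at about t = 36 s of the 210 s allowed. I turned the eccentric about 1.1 rad counter-clockwise, which opened the gap from about 29 mm to 35 mm. The gauge went in at the left end until its shoulder rested on the rails, slid to the right end like that, and went back upright on its tray. I then laid the grey and red jars in the cradle.

**Last checks:**
- **Jars:** the final picture shows both jars lengthwise on both rails, and the robot clear of everything.
- **Gauge:** it stands upright in the tray.
- **Gap:** about 35.0 mm, unchanged from before. This last reading was noisier (spread 1.4 mm, few columns) because the jars cover much of the rails.
- **Bystanders:** the orange jar had not moved at the last check, just before I gripped the red jar. I did not check the beaker or the clay again.

**Other points:**
- **Grey jar grip:** the first grip was too shallow. I regripped it three times, each time a little deeper, and the jar shifted about 2–3 mm on the table before I lifted it.
- **Jars left out:** I saw no cream jar within reach. Three similar jars at the far left of the table (grey, red and cream lids) are out of reach, so I took them for look-alikes and left them.

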